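# Pull the dust extractor's filter and show it to the camera

### The arm

A 6-joint arm with a two-finger parallel gripper is mounted at the origin on the work surface. World frame = base frame: x ahead of the robot, y to its left, z up, the work surface at z = 0. Lengths are in m, angles in degrees, forces in N, time in s.
With the tool pointing down it reaches from about 0.35 to 0.775 m from the base axis. Payload 7.3 kg.
Tool frame: the origin (TCP) lies on the mounting face of the last link; the fingertips stand 178 mm ahead of it and the grasp point (between the pads) lies 159 mm ahead of it; z points along the fingers, y is the line along which they close (so a half turn about z gives the same grasp; the last joint's range is limited). The gripper opens to 92 mm and grips with 3 to 60 N. Pads are 19 mm wide; open, the fingers measure 130 mm over their backs; the gripper's body (75 mm by 190 mm) begins 47 mm behind the grasp point.
Start: joints at [67.38, 19.595, 87.324, -0, 73.075, -8.365], TCP at [0.129, 0.509, 0.405] pointing down, gripper open.
Joint ranges: [-145.02, 145.02], [-44.19, 115.74], [2.07, 154.8], [-57.11, 237.11], [16.16, 152.29], [-177.93, 177.93]. Speed limits (degrees/s): [147.25, 147.25, 180, 180, 180, 180].

### API

Orientations are given as a 3x3 rotation matrix whose columns are the frame's x, y, z axes.
In Python, from rig import sensors, optics, order gives the robot as it stands. The module is installed in compiled form; this text tells all that it offers.
- The arm moves only by the tool send_rows, never from a script. Its argument "deltas" is one flat list of numbers, 4 for each row, row after row: the shift along the world's x, y, z normalised to -1 to 1, where 1 is 0.04 m, then the turn about the world's z normalised to -1 to 1, where 1 is 360 degrees. A call has 1 to 5 rows; each row shifts and turns the commanded pose from where the row before left it; what a row does not reach is not made up. A row lasts 1/12 s, in which the tool goes at most 41.7 mm and 7.16 degrees, less where a joint would pass 70% of its speed; a pose out of reach is approached as far as the arm can. A call with a number of a shift or a turn outside -1 to 1 is refused whole. A call with a gripper value outside its range is refused whole. "jaw" is the gripper command: -1 is shut, 1 is fully open, values between are in proportion, set as the call begins (left out, the last holds). The fingers move at their own pace and stop on an object; "newtons" is the grip in N (left out, the last holds). Time passes only in rows, so rows that do not move let the fingers close. It gives the time, the measured TCP pose, the force, the opening and the grip force at its end, in the units of the state.
- sensors.read_state(): the state, without advancing time (a new reading comes with each control period).
- optics.capture(name): name is "side" or "top"; returns a dict with "img" (480x640x3 uint8, red, green, blue), "fx", "fy", "cx", "cy" (pixels), "rvec" (rotation vector, rad) and "tvec" (3), from world to camera coordinates, as OpenCV has them. Camera axes: x right, y down, z forward; pixel columns grow to the right and rows downward; lengths in m; the calibration is good to about 2 mm. A picture is of the moment at which its call begins. There is no depth.
- order.sign_off(): hands the job in; it is judged then, once.
The state is a dict: "time": time; "joints": joint angles; "joint_vel": joint speeds; "joint_torque": joint torques, N m; "tool_pos": TCP position; "ee_rot": TCP orientation; "force": force on the tool from outside, world axes, zero at the start; "torque": the same for the moment, N m; "grip_width": finger opening in m; "grip_force": force on a finger pad.
Only numpy, scipy, OpenCV 4.12 (cv2) and the standard library are available. Lean on these libraries where they do the work, as an engineer would, in place of code of your own. Each camera call takes 0.05 s, during which the arm holds its last target. There are 200 camera calls.

### The job

Raise the top flap of the bench dust extractor and leave it standing open, then draw out the filter cassette hidden underneath and present it to the camera on the stand: upright, one pleated face square to the lens, centred on the lens and about 15 cm in front of it. Finish while still holding it there, steady and clear of everything else. Do not bump the camera stand, and leave the other things on the bench where they are.

Things in the scene. Friction and masses are not known exactly. Their poses are not given: they have to be found in the camera images.
- extractor: dust extractor, fixed: white sheet-metal box 270 (x) x 280 (y) x 160 mm high on the bench; origin under its centre; -x is its front, with a hose spigot (39 mm long), gauge and switch. The opening in its top, 140 (x -120 to +20 mm) x 210 mm (y -105 to +105), leads into the filter chamber and is covered by the flap; chamber floor 14 mm above the bench
- flap (a joint): angle of the extractor's white top flap (plate 156 x 226 x 3 mm), rad: 0 shut, grows as its front edge rises, stop at 1.8 (just past vertical, leaning away from the front). Starts 0 to 0.2. The hinge is stiff (0.3 N m friction; some 4 N at the handle lift it): the flap stays at any angle where it is left
- flap_handle (a point): middle of the flap's bow handle: round dark steel bar 10 mm thick, 100 mm long along the extractor's y. With the flap shut its axis is 133 mm in front of the hinge axis, 38 mm above it and 202 mm above the bench, with about 33 mm free below it. Pinched along the extractor's x, the bar can turn between the fingers as the flap rises
- flap_hinge (a point): middle of the flap's hinge axis: in the extractor's frame x = 28 mm, y = 0, 164 mm above the bench; the axis runs along the extractor's y
- filter: filter cassette, 0.2 to 0.42 kg, upright in guides under the flap: frame 24 (x) x 160 (y) x 100 mm (z), white pleats on both large faces, black pull grip on top 12 (x) x 60 (y) x 32 mm. Origin under its centre. At first its axes are the extractor's, it stands 50 mm in front of the extractor's centre, underside 14 mm above the bench. Guides are 100 mm high, 1.5 to 2 mm loose; it draws straight up
- filter_grip (a point): where to take the cassette's pull grip: 122 mm above the cassette's underside, 22 mm above the frame's top edge, 10 mm below the grip's top; in place 136 mm above the bench, 24 mm below the extractor's top
- filter_centre (a point): centre of the cassette's frame, 50 mm above its underside
- station: camera stand, fixed: aluminium base plate 280 (x) x 140 (y) x 10 mm on the bench with a black cross mark 150 mm before the lens; at its +x end a post 225 mm high with a small camera and black ring light (68 mm across) looking level along the stand's -x. Origin under the plate's centre
- lens (a point): middle of the camera's lens front: in the stand's frame x = 60 mm, y = 0, 190 mm above the bench; axes as the stand, the camera looks along -x
- wrap_roll: roll of green wrapping film standing on end, 72 mm across, 45 mm high, beside the camera stand; origin under its centre
- calliper: steel calliper with a black reading head, 190 x 60 x 12 mm, lying across the rear part of the extractor's top; origin under its middle
- grease_can: plain steel can, 60 mm across, 85 mm high, beside the camera stand; origin under its centre
- bent_rod: dark bent steel rod with white end caps, about 220 mm long and 12 mm high, lying on the bench between the extractor and the camera stand; origin under its middle
- wrench: open-ended wrench lying flat on the bench; origin under its middle

How it is judged (in metres and radians):
On the way, in this order (a step that is already met when the one before it is completed fails the run):
1. the extractor's flap is raised and stands open (more than 1.2 rad) (value of joint flap above 1.2 rad), for 0.2 s.
2. with the flap open, the cassette has been drawn up wholly out of the extractor, held by the fingers (value of joint flap above 1.2 rad and z of filter in the frame of extractor above 0.162 m and contact force between the fingers and filter above 1 N), for 0.2 s.
At the end, for the whole second after the job is handed in: Fingers hold the cassette still, touching nothing else, its centre 105-195 mm before the lens, within 30 mm of its axis sideways and in height, square and upright within 0.2 rad; flap open beyond 1.2 rad; bystanders within 40 mm of their starts (x of filter_centre in the frame of lens between -0.195 and -0.105 m and y of filter_centre in the frame of lens between -0.03 and 0.03 m and z of filter_centre in the frame of lens between -0.03 and 0.03 m and angle between the x axis of filter and the x axis of station, either way round below 0.2 rad and angle between filter's own z axis and vertical below 0.2 rad and contact force between the fingers and filter above 2 N and contact force between filter and station below 0.1 N and contact force between filter and extractor below 0.1 N and contact force between filter and wrap_roll below 0.1 N and contact force between filter and grease_can below 0.1 N and height (world z) of filter above 0.1 m and linear speed of filter below 0.02 m/s and value of joint flap above 1.2 rad and distance of each of wrap_roll, calliper, grease_can, bent_rod, wrench from where it was at the start of the episode below 0.04 m); the arm keeps its last pose, push and grip.
It fails at once if the camera stand is struck or pushed (more than 2 N) by the arm, the gripper or the cassette (contact force between any of the arm, the fingers, filter and station above 2 N).
It fails at once if one of the other things on the bench is shifted more than 40 mm (distance of any of wrap_roll, calliper, grease_can, bent_rod, wrench from where it was at the start of the episode above 0.04 m).
It also fails if it takes over 58 s, if anything falls off the work surface, if the arm or the gripper's body presses on something with over 40 N, if the wrist force passes 120 N, or if a joint passes its speed limit or range.

## Working session

There is one attempt and no reset: what is moved stays moved. The work goes in short steps, Python scripts to look and compute and a tool call to move; the robot and the scene stay as the last step left them, time stands still between calls to the robot, and variables do not carry over. Pictures are saved under pics/ and viewed, at most 10 in all, crops included, and the job is handed in when it is done.

Besides the shell and the picture viewer there is one more tool, called after "Emit:" in YAML: its name, and indented under it one key for each argument. send_rows: Moves the arm, as the interface text tells. Its arguments: {"type":"object","properties":{"deltas":{"type":"array"},"jaw":{"type":"number"},"newtons":{"type":"number"}},"required":["deltas"]}

```bash
mkdir -p pics; cat > h.py <<'E'
import numpy as np, cv2
from rig import sensors, optics, order
def cap(n,f=None):
    c=optics.capture(n)
    if f: cv2.imwrite('pics/'+f,c['img'][:,:,::-1])
    K=np.array([[c['fx'],0,c['cx']],[0,c['fy'],c['cy']],[0,0,1]]);R=cv2.Rodrigues(np.array(c['rvec'],float))[0];t=np.array(c['tvec'],float).ravel()
    return c['img'],K,R,t
def ray(cam,uv):
    _,K,R,t=cam
    return -R.T@t, R.T@np.linalg.solve(K,[uv[0],uv[1],1])
def onz(cam,uv,z):
    o,d=ray(cam,uv); return o+d*(z-o[2])/d[2]
def proj(cam,P):
    _,K,R,t=cam
    return cv2.projectPoints(np.array(P,float).reshape(-1,3),cv2.Rodrigues(R)[0],t,K,None)[0].reshape(-1,2)
def tri(c1,u1,c2,u2):
    o1,d1=ray(c1,u1);o2,d2=ray(c2,u2)
    s=np.linalg.lstsq(np.c_[d1,-d2],o2-o1,rcond=None)[0]
    a,b=o1+d1*s[0],o2+d2*s[1]; return (a+b)/2,np.linalg.norm(a-b)
E
python3 -c "
from h import *
for n in('top','side'):
  c=cap(n,n+'0.png');print(n,ray(c,(320,240)))
s=sensors.read_state();print({k:np.round(v,3).tolist() for k,v in s.items()})"
```

```text
top (array([0.50709413, 0.01794912, 1.41514423]), array([ 0.02875693,  0.00179258, -0.99972485]))
side (array([ 0.30618314, -0.54340746,  0.85389357]), array([ 0.26773009,  0.59120228, -0.76084151]))
{'time': 0.1, 'joints': [67.378, 19.631, 87.373, -0.002, 73.074, -8.366], 'joint_vel': [0.04, -0.043, -0.133, 0.013, -0.061, -0.102], 'joint_torque': [0.001, -43.201, -24.469, 0.072, 0.053, -0.0], 'tool_pos': [0.129, 0.509, 0.404], 'ee_rot': [[-0.969, 0.246, -0.0], [0.246, 0.969, -0.001], [0.0, -0.001, -1.0]], 'force': [0.914, -0.598, 0.668], 'torque': [-0.014, 0.004, -0.019], 'grip_force': 0.0, 'grip_width': 0.092}
```

View pics/top0.png

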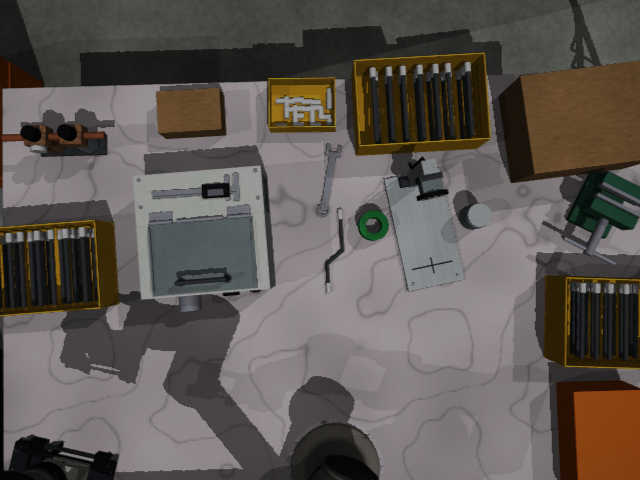

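View pics/side0.png

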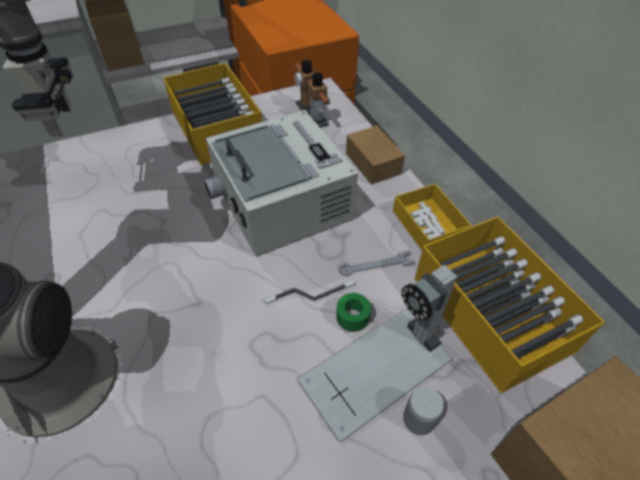

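The top view is oriented with +x up and +y left. The extractor is around (200,235) with its front toward the robot and the handle at about (203,278). The stand's cross is at (432,265), with its post at (430,180). I'll enlarge these parts to measure them.

```bash
python3 -c "
from h import *
a=cv2.imread('pics/top0.png');b=cv2.imread('pics/side0.png')
A=cv2.resize(a[160:310,128:278],None,fx=2.66,fy=2.66,interpolation=2)
B=cv2.resize(a[150:300,370:520],None,fx=2.66,fy=2.66,interpolation=2)
n=A.shape[0]
for I,x0,y0 in((A,130,160),(B,370,150)):
  for k in range(0,150,20):
    for off,ax in((x0,0),(y0,1)): pass
cv2.imwrite('pics/z.png',np.hstack([A,B]))
C=cv2.resize(b[110:260,195:370],None,fx=4,fy=4,interpolation=2);cv2.imwrite('pics/zs.png',C);print(A.shape)"
```

```text
(399, 399, 3)
```

View pics/z.png

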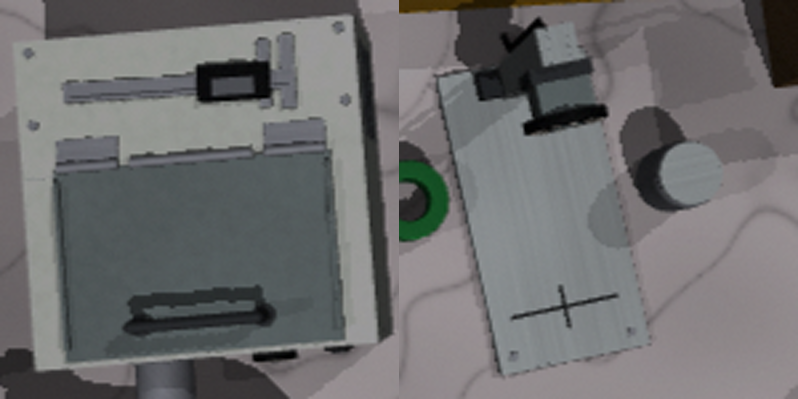

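View pics/zs.png

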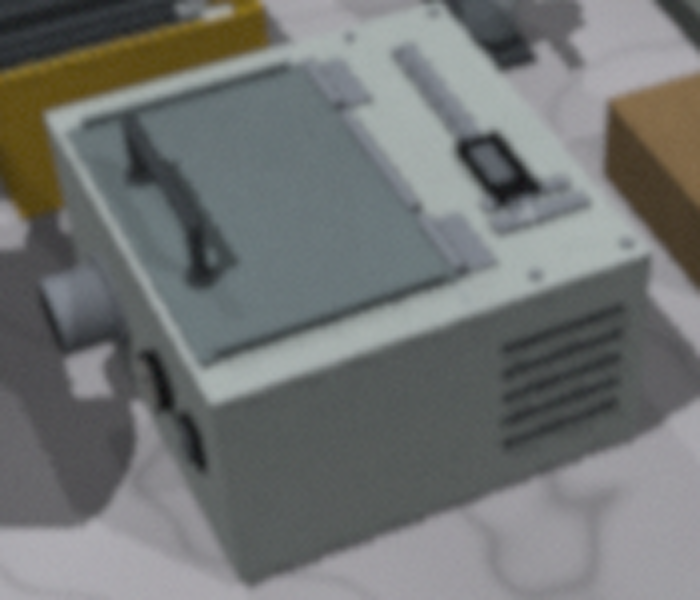

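```bash
python3 -c "
from h import *
np.set_printoptions(precision=4,suppress=True)
T=cap('top');S=cap('side')
A=lambda p:(p[0]/2.66+128,p[1]/2.66+160)
B=lambda p:((p[0]-399)/2.66+370,p[1]/2.66+150)
Z=lambda p:(p[0]/4+195,p[1]/4+110)
E=np.array([onz(T,A(p),.16)[:2] for p in((13,43),(353,14),(380,340),(35,370))])
print(E,[np.linalg.norm(E[i]-E[i-1]) for i in range(4)])
c=E.mean(0);ex=((E[0]-E[3])+(E[1]-E[2]));th=np.arctan2(ex[1],ex[0]);print('c',c,'yaw',np.degrees(th))
Es=np.array([onz(S,Z(p),.16)[:2] for p in((45,118),(435,5),(650,258),(212,405))]);print('side',Es,Es.mean(0), np.degrees(np.arctan2(*(Es[1]+Es[2]-Es[0]-Es[3])[::-1])))
R=np.array([[np.cos(th),-np.sin(th)],[np.sin(th),np.cos(th)]])
for a in(0,.1,.2):
  hx=28-133*np.cos(a)+0-38*np.sin(-a)*-1*-1; 
  dx,dz=-133,38
  x=28+dx*np.cos(a)+dz*np.sin(a); z=164-dx*np.sin(a)+dz*np.cos(a)
  P=[np.r_[c+R@[x/1e3,y],z/1e3] for y in(.05,0,-.05)]
  f=[np.r_[c+R@[(28-148*np.cos(a))/1e3,y],.166+.148*np.sin(a)] for y in(.113,-.113)]
  print(a,P[1],'top',((proj(T,P+f)-[128,160])*2.66).round().tolist(),'side',((proj(S,P+f)-[195,110])*4).round().tolist())
C=[onz(T,B(p),.01)[:2] for p in((438,75),(500,377),(651,343),(565,306))]
C=np.array(C);print(C,np.linalg.norm(C[0]-C[1]),np.linalg.norm(C[1]-C[2]))
d=C[0]-C[1];e=C[1]-C[2];print('yaw st',np.degrees(np.arctan2(d[1],d[0])),np.degrees(np.arctan2(-e[0],e[1])))
print('centre',(C[0]+C[2])/2)
"
```

```text
[[0.6943 0.4248]
 [0.7103 0.1452]
 [0.4427 0.1295]
 [0.4264 0.4106]] [np.float64(0.2682526009172787), np.float64(0.2800717884625808), np.float64(0.268090679240122), np.float64(0.2815263587341377)]
c [0.5684 0.2775] yaw 3.184270366392129
side [[0.4269 0.4054]
 [0.6932 0.4211]
 [0.7089 0.1408]
 [0.4438 0.13  ]] [0.5682 0.2743] 2.8491383446838117
0 [0.4636 0.2717 0.202 ] top [[131.0, 327.0], [194.0, 321.0], [258.0, 316.0], [66.0, 350.0], [344.0, 326.0]] side [[127.0, 126.0], [158.0, 176.0], [190.0, 228.0], [77.0, 124.0], [214.0, 357.0]]
0.1 [0.468  0.2719 0.2151] top [[126.0, 322.0], [190.0, 316.0], [254.0, 311.0], [60.0, 350.0], [342.0, 326.0]] side [[131.0, 105.0], [162.0, 155.0], [195.0, 207.0], [74.0, 104.0], [212.0, 336.0]]
0.2 [0.4738 0.2723 0.2277] top [[122.0, 315.0], [186.0, 310.0], [251.0, 304.0], [55.0, 348.0], [339.0, 324.0]] side [[138.0, 84.0], [169.0, 133.0], [202.0, 185.0], [74.0, 82.0], [213.0, 315.0]]
[[ 0.6942 -0.1419]
 [ 0.416  -0.1892]
 [ 0.4429 -0.3281]
 [ 0.4789 -0.2508]] 0.28214618808901454 0.14145089591677293
yaw st 9.640180520258465 10.980874668380338
centre [ 0.5686 -0.235 ]
```

Sizes check out (268×281 mm top, 282×141 mm plate, and the cross predicted within 2 mm). The flap is about shut, with the handle near (0.464, 0.272, 0.202). Next I move above it with the fingers closing along the extractor's x.

Emit:
send_rows:
  deltas: [0.7,-0.49,0.04,-0.0169,0.7,-0.49,0.04,-0.0169,0.7,-0.49,0.04,-0.0169,0.7,-0.49,0.04,-0.0169]
  jaw: 1
  newtons: 25

```text
time: 0.53
tool_pos: [0.242, 0.4295, 0.411]
ee_rot: [[-0.779, 0.627, -0.0], [0.627, 0.779, -0.0], [-0.0, -0.0, -1.0]]
force: [1.6, -0.3, 0.3]
grip_width: 0.0919
grip_force: 0.0
```

Emit:
send_rows:
  deltas: [0.7,-0.49,0.04,-0.0169,0.7,-0.49,0.04,-0.0169,0.7,-0.49,0.04,-0.0169,0.7,-0.49,0.04,-0.0169]

```text
time: 0.87
tool_pos: [0.3544, 0.3508, 0.4176]
ee_rot: [[-0.45, 0.893, -0.0], [0.893, 0.45, 0.0], [0.0, -0.0, -1.0]]
force: [-0.0, 0.2, -0.5]
grip_width: 0.0919
grip_force: 0.0
```

Emit:
send_rows:
  deltas: [0.7,-0.49,0.04,-0.0169,0.7,-0.49,0.04,-0.0169,0.7,-0.49,0.04,-0.0169,0.7,-0.49,0.04,-0.0169,0,0,0,0]

```text
time: 1.28
tool_pos: [0.4693, 0.2704, 0.4237]
ee_rot: [[-0.038, 0.999, 0.002], [0.999, 0.038, -0.001], [-0.001, 0.002, -1.0]]
force: [-1.2, -0.5, -0.4]
grip_width: 0.0918
grip_force: 0.0
```

Emit:
send_rows:
  deltas: [0,0,0,0,0,0,0,0]

```text
time: 1.45
tool_pos: [0.465, 0.2737, 0.4236]
ee_rot: [[-0.048, 0.999, -0.001], [0.999, 0.048, -0.0], [-0.0, -0.001, -1.0]]
force: [-0.5, 0.8, 0.7]
grip_width: 0.0921
grip_force: 0.0
```

Emit:
send_rows:
  deltas: [0,-0.02,-0.313,0.0008,0,-0.02,-0.313,0,0,0,-0.313,0,0,0,-0.313,0,0,0,-0.313,0]

```text
time: 1.87
tool_pos: [0.4639, 0.2732, 0.3609]
ee_rot: [[-0.056, 0.998, -0.0], [0.998, 0.056, 0.0], [0.0, -0.0, -1.0]]
force: [-0.2, 0.5, 0.1]
grip_width: 0.0921
grip_force: 0.0
```

Emit:
send_rows:
  deltas: [0,0,0,0,0,0,0,0,0,0,0,0,0,0,0,0,0,0,0,0]
  jaw: -1
  newtons: 25

```text
time: 2.28
tool_pos: [0.4652, 0.2723, 0.3622]
ee_rot: [[-0.053, 0.999, 0.002], [0.999, 0.053, 0.001], [0.0, 0.002, -1.0]]
force: [0.8, 1.6, 1.3]
grip_width: 0.0631
grip_force: 0.0
```

Emit:
send_rows:
  deltas: [0,0,0,0,0,0,0,0,0,0,0,0,0,0,0,0,0,0,0,0]

```text
time: 2.7
tool_pos: [0.4653, 0.272, 0.3614]
ee_rot: [[-0.053, 0.999, 0.0], [0.999, 0.053, -0.0], [-0.0, 0.0, -1.0]]
force: [0.6, 1.1, 0.2]
grip_width: 0.0299
grip_force: 0.0
```

```bash
python3 -c "
from h import *
c=cap('side');t=cap('top')
cv2.imwrite('pics/g.png',cv2.resize(np.vstack([c[0][40:240,150:400],t[0][130:330,90:340]])[:,:,::-1],None,fx=1.45,fy=1.45))
s=sensors.read_state();print(s['grip_width'],s['grip_force'],s['tool_pos'],s['force'])
a0=np.radians(3)
for b in(0,.3,.6,.9,1.2,1.5,1.55):
  x=28-133*np.cos(b)+38*np.sin(b);z=164+133*np.sin(b)+38*np.cos(b);print(b,round(x+105,1),round(z-202,1))
"
```

```text
0.022123636021301022 0.0 [0.4652697  0.27201582 0.36132285] [0.75191348 0.42050572 0.32886276]
0 0.0 0.0
0.3 17.2 37.6
0.6 44.7 68.5
0.9 80.1 89.8
1.2 120.2 99.7
1.5 161.5 97.4
1.55 168.2 95.8
```

View pics/g.png

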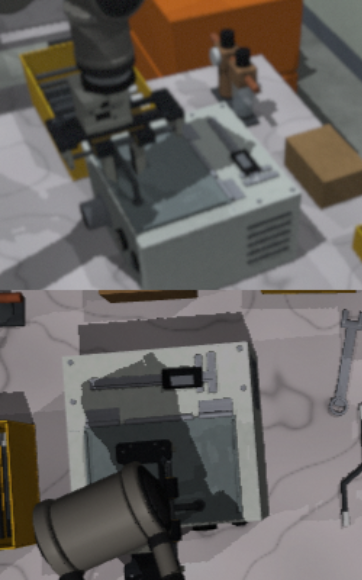

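The fingers straddle the bar around (135,190) in the side view and are still closing. I'll finish the pinch.

Emit:
send_rows:
  deltas: [0,0,0,0,0,0,0,0,0,0,0,0,0,0,0,0]

```text
time: 3.13
tool_pos: [0.4654, 0.272, 0.3613]
ee_rot: [[-0.053, 0.999, 0.0], [0.999, 0.053, -0.0], [-0.0, 0.0, -1.0]]
force: [1.5, 0.0, -0.6]
grip_width: 0.0093
grip_force: 25.0
```

Emit:
send_rows:
  deltas: [0.111,0.006,0.327,0,0.144,0.0075,0.314,0,0.175,0.009,0.298,0,0.203,0.0105,0.28,0,0.23,0.012,0.258,0]

```text
time: 3.55
tool_pos: [0.4989, 0.2739, 0.42]
ee_rot: [[-0.053, 0.999, -0.006], [0.999, 0.053, -0.001], [-0.001, -0.006, -1.0]]
force: [-4.6, 0.6, -3.4]
grip_width: 0.0089
grip_force: 25.0
```

Emit:
send_rows:
  deltas: [0.255,0.013,0.235,0,0.277,0.0145,0.206,0,0.296,0.0155,0.178,0,0.312,0.016,0.147,0,0.325,0.017,0.116,0]

```text
time: 3.97
tool_pos: [0.5574, 0.277, 0.4576]
ee_rot: [[-0.054, 0.999, -0.002], [0.999, 0.054, -0.0], [0.0, -0.002, -1.0]]
force: [-7.7, -1.2, 9.3]
grip_width: 0.0092
grip_force: 25.0
```

Emit:
send_rows:
  deltas: [0.335,0.0175,0.083,0,0.342,0.018,0.048,0,0.346,0.018,0.015,0,0.345,0.018,-0.02,0,0.342,0.018,-0.053,0]

```text
time: 4.38
tool_pos: [0.6267, 0.2805, 0.4594]
ee_rot: [[-0.053, 0.999, -0.001], [0.999, 0.053, -0.0], [0.0, -0.001, -1.0]]
force: [-4.5, -0.5, -0.8]
grip_width: 0.0089
grip_force: 25.0
```

Emit:
send_rows:
  deltas: [0,0,0,0,0,0,0,0,0,0,0,0]

```text
time: 4.63
tool_pos: [0.6269, 0.2804, 0.459]
ee_rot: [[-0.053, 0.999, 0.002], [0.999, 0.053, 0.0], [0.0, 0.002, -1.0]]
force: [2.0, 0.2, 2.7]
grip_width: 0.0091
grip_force: 25.0
```

```bash
python3 -c "
from h import *
c=cap('side');t=cap('top')
cv2.imwrite('pics/f.png',cv2.resize(np.hstack([c[0][0:240,130:400],t[0][130:370,90:360]])[:,:,::-1],None,fx=1.45,fy=1.45))
"
```

```text
(no output)
```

View pics/f.png

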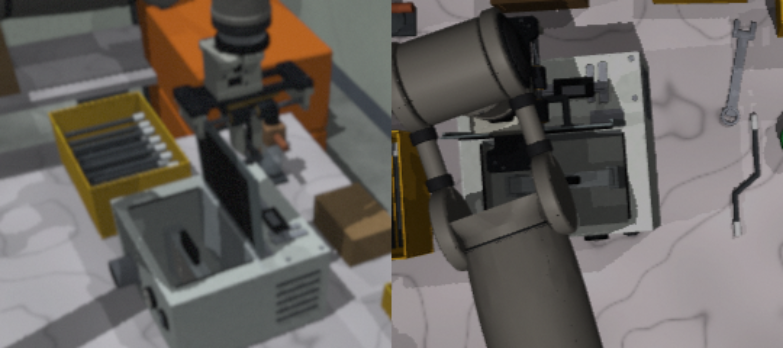

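Emit:
send_rows:
  deltas: [0,0,0,0,0,0,0,0,0,0,0,0,0,0,0,0]
  jaw: -0.55

```text
time: 5.07
tool_pos: [0.6265, 0.2805, 0.4582]
ee_rot: [[-0.053, 0.999, -0.001], [0.999, 0.053, -0.0], [-0.0, -0.001, -1.0]]
force: [-0.8, 0.5, -0.2]
grip_width: 0.0205
grip_force: 0.0
```

Emit:
send_rows:
  deltas: [0,0,0.4,0,0,0,0.4,0,0,0,0.4,0,0,0,0.4,0,0,0,0.4,0]

```text
time: 5.48
tool_pos: [0.6266, 0.2805, 0.5392]
ee_rot: [[-0.053, 0.999, -0.001], [0.999, 0.053, -0.0], [-0.0, -0.001, -1.0]]
force: [-1.2, 0.1, 1.0]
grip_width: 0.0207
grip_force: 0.0
```

```bash
python3 -c "
from h import *
t=cap('top');s=cap('side')
print(onz(t,(194.5,254.8),.146), onz(t,(190,255),.146))
cv2.imwrite('pics/u.png',cv2.resize(np.hstack([s[0][0:240,130:400],t[0][130:370,90:360]])[:,:,::-1],None,fx=1.45,fy=1.45))
"
```

```text
[0.51897901 0.29655906 0.146     ] [0.51882266 0.30643962 0.146     ]
```

Emit:
send_rows:
  deltas: [-0.21,-0.014,0,0.0192,-0.21,-0.014,0,0.0192,-0.21,-0.014,0,0.0192,-0.21,-0.014,0,0.0192,-0.21,-0.014,0,0.0192]
  jaw: 1

```text
time: 6.0
tool_pos: [0.5844, 0.2777, 0.537]
ee_rot: [[-0.615, 0.789, -0.002], [0.789, 0.615, -0.001], [0.001, -0.002, -1.0]]
force: [-0.7, 0.2, 0.3]
grip_width: 0.0494
grip_force: 0.0
```

Emit:
send_rows:
  deltas: [-0.21,-0.014,0,0.0192,-0.21,-0.014,0,0.0192,-0.21,-0.014,0,0.0192,-0.21,-0.014,0,0.0192,-0.21,-0.014,0,0.0192]

```text
time: 6.42
tool_pos: [0.5422, 0.2748, 0.5371]
ee_rot: [[-0.954, 0.301, -0.002], [0.301, 0.954, -0.001], [0.002, -0.001, -1.0]]
force: [0.3, 0.5, 0.0]
grip_width: 0.0828
grip_force: 0.0
```

Emit:
send_rows:
  deltas: [-0.21,-0.014,0,0.0192,-0.21,-0.014,0,0.0192,-0.21,-0.014,0,0.0192,0,0,0,0,0,0,0,0]

```text
time: 6.83
tool_pos: [0.5173, 0.2732, 0.538]
ee_rot: [[-0.999, -0.047, -0.001], [-0.047, 0.999, -0.0], [0.001, -0.0, -1.0]]
force: [-0.4, -0.0, 0.1]
grip_width: 0.0915
grip_force: 0.0
```

```bash
python3 -c "
from h import *
t=cap('top');s=cap('side')
b=proj(s,[[.518,.273,.146],[.518+.0016,.273-.03,.146],[.518-.0016,.303,.146]]);print(b)
I=cv2.resize(s[0][60:240,150:390],None,fx=3.2,fy=3.2,interpolation=2)
for p in (b-[150,60])*3.2: cv2.circle(I,tuple(int(v) for v in p),3,(255,0,0),-1)
cv2.imwrite('pics/v.png',I[:,:,::-1])
"
```

```text
[[259.70134541 166.45279206]
 [264.59658919 174.01124145]
 [254.96136138 159.13406986]]
```

View pics/v.png

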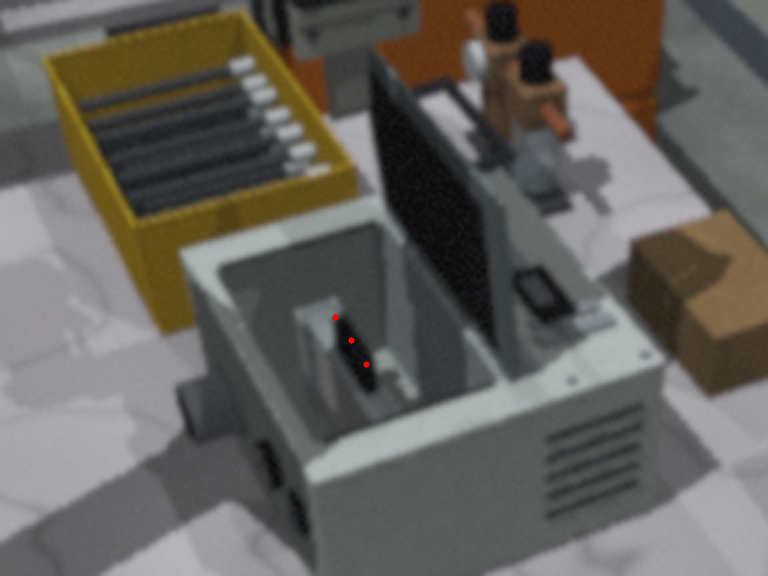

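The flap stands vertical. The grip, dark at (337–378, 315–390) in the crop, sits about where predicted, so I'll measure it by mask.

```bash
python3 -c "
from h import *
s=cap('side');g=s[0].max(2)[145:195,240:285]
m=(g<45).astype(np.uint8);n,l,st,ce=cv2.connectedComponentsWithStats(m);print(st,ce)
k=1+st[1:,4].argmax() 
for r in range(l.shape[0]):
  c=np.where(l[r]==k)[0]
  if len(c):print(r+145,c.min()+240,c.max()+240,end='; ')
print()
u=lambda x0:[[x0+ex+ey*-.0523,.273+ey+ex*.052,z] for ex,ey,z in((-.006,.03,.146),(.006,.03,.146),(.006,-.03,.146),(-.006,-.03,.146),(-.006,-.03,.114),(-.006,.03,.114),(0,0,.13))]
print(proj(s,u(.518)).round(1).tolist());print(proj(s,u(.522)).round(1).tolist())
"
```

```text
[[   0    0   45   50 2101]
 [  15   14   13   24  149]] [[22.09186102 24.43503094]
 [20.70469799 25.41610738]]
159 257 257; 160 255 258; 161 255 259; 162 255 260; 163 255 260; 164 256 261; 165 256 262; 166 256 262; 167 256 263; 168 256 263; 169 256 264; 170 256 264; 171 257 265; 172 258 265; 173 258 265; 174 259 265; 175 259 265; 176 260 266; 177 261 266; 178 262 266; 179 262 267; 180 263 267; 181 263 266; 182 265 265; 
[[252.6, 159.9], [257.3, 158.4], [267.0, 173.2], [262.2, 174.8], [263.4, 185.0], [254.0, 170.1], [260.3, 171.6]]
[[254.2, 159.4], [258.9, 158.0], [268.6, 172.8], [263.8, 174.3], [265.0, 184.5], [255.6, 169.6], [261.9, 171.2]]
```

Emit:
send_rows:
  deltas: [0.04,0.02,-0.75,0,0,0,-0.75,0,0,0,-0.75,0,0,0,-0.75,0,0,0,-0.75,0]

```text
time: 7.4
tool_pos: [0.5193, 0.2738, 0.3869]
ee_rot: [[-0.999, -0.048, -0.0], [-0.048, 0.999, 0.0], [0.0, 0.0, -1.0]]
force: [0.6, 0.1, 0.3]
grip_width: 0.092
grip_force: 0.0
```

Emit:
send_rows:
  deltas: [0,0,-0.5,0,0,0,-0.5,0,0,0,-0.4,0,0,0,-0.3,0,0,0,-0.1,0]

```text
time: 7.82
tool_pos: [0.5191, 0.2737, 0.314]
ee_rot: [[-0.999, -0.048, -0.004], [-0.048, 0.999, -0.001], [0.004, -0.001, -1.0]]
force: [-0.2, 0.1, 0.1]
grip_width: 0.0917
grip_force: 0.0
```

Emit:
send_rows:
  deltas: [0,0,-0.2,0,0,0,-0.2,0,0,0,0,0,0,0,0,0]

```text
time: 8.15
tool_pos: [0.5193, 0.274, 0.3006]
ee_rot: [[-0.999, -0.05, -0.0], [-0.05, 0.999, 0.0], [0.0, 0.0, -1.0]]
force: [-0.3, -0.3, -0.1]
grip_width: 0.0918
grip_force: 0.0
```

Emit:
send_rows:
  deltas: [0,0,0,0,0,0,0,0,0,0,0,0,0,0,0,0,0,0,0,0]
  jaw: -1
  newtons: 40

```text
time: 8.57
tool_pos: [0.5192, 0.2741, 0.301]
ee_rot: [[-0.999, -0.05, 0.001], [-0.05, 0.999, 0.001], [-0.001, 0.001, -1.0]]
force: [-0.5, 6.2, 3.6]
grip_width: 0.0629
grip_force: 3.2
```

Emit:
send_rows:
  deltas: [0,0,0,0,0,0,0,0,0,0,0,0,0,0,0,0]

```text
time: 8.9
tool_pos: [0.5192, 0.2743, 0.301]
ee_rot: [[-0.999, -0.05, 0.001], [-0.05, 0.999, 0.001], [-0.001, 0.001, -1.0]]
force: [-0.0, 3.5, 2.7]
grip_width: 0.0597
grip_force: 40.0
```

Grip width is 59.7 mm at 40 N, as expected, so I draw it straight up.

Emit:
send_rows:
  deltas: [0,0,0.1,0,0,0,0.2,0,0,0,0.3,0,0,0,0.3,0,0,0,0.3,0]

```text
time: 9.32
tool_pos: [0.5189, 0.2739, 0.3486]
ee_rot: [[-0.999, -0.05, -0.002], [-0.05, 0.999, -0.0], [0.002, -0.0, -1.0]]
force: [-0.1, 2.4, -5.2]
grip_width: 0.0601
grip_force: 40.0
```

Emit:
send_rows:
  deltas: [0,0,0.4,0,0,0,0.4,0,0,0,0.4,0,0,0,0.4,0,0,0,0.4,0]

```text
time: 9.73
tool_pos: [0.5189, 0.2734, 0.4293]
ee_rot: [[-0.999, -0.05, -0.002], [-0.05, 0.999, -0.002], [0.002, -0.002, -1.0]]
force: [0.4, -0.5, -4.4]
grip_width: 0.0591
grip_force: 40.0
```

Emit:
send_rows:
  deltas: [0,0,0.4,0,0,0,0.4,0,0,0,0.4,0,0,0,0.4,0,0,0,0.3,0]

```text
time: 10.15
tool_pos: [0.519, 0.2733, 0.506]
ee_rot: [[-0.999, -0.05, -0.0], [-0.05, 0.999, -0.001], [0.0, -0.001, -1.0]]
force: [0.2, -0.7, -3.2]
grip_width: 0.0599
grip_force: 40.0
```

Emit:
send_rows:
  deltas: [0,0,0,0,0,0,0,0,0,0,0,0,0,0,0,0]

```text
time: 10.48
tool_pos: [0.5192, 0.2738, 0.5032]
ee_rot: [[-0.999, -0.05, -0.003], [-0.05, 0.999, -0.001], [0.003, -0.001, -1.0]]
force: [0.3, -0.6, -5.0]
grip_width: 0.0593
grip_force: 40.0
```

```bash
python3 -c "
from h import *
t=cap('top');s=cap('side')
cv2.imwrite('pics/w.png',cv2.resize(np.hstack([s[0][0:240,130:400],t[0][130:370,90:360]])[:,:,::-1],None,fx=1.45,fy=1.45))
"
```

```text
(no output)
```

View pics/w.png

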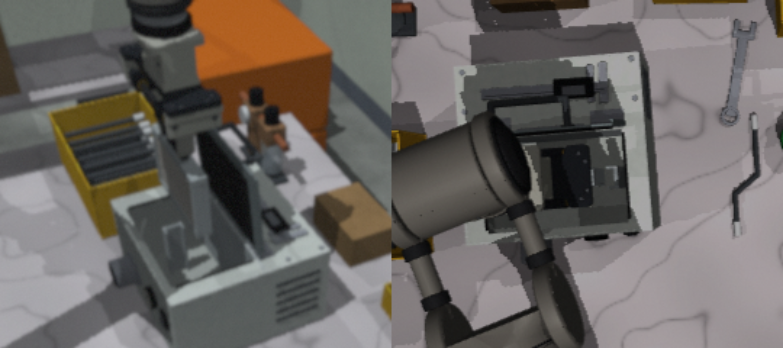

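The cassette is clear of the box and the flap is still up. Now I carry it to the stand.

Emit:
send_rows:
  deltas: [-0.05,-0.25,0,0,-0.05,-0.5,0,0,-0.05,-0.65,0,0,-0.05,-0.65,0,0,-0.05,-0.65,0,0]

```text
time: 11.0
tool_pos: [0.5086, 0.1645, 0.5044]
ee_rot: [[-0.999, -0.051, -0.001], [-0.051, 0.999, -0.0], [0.001, -0.0, -1.0]]
force: [0.7, -0.4, -4.1]
grip_width: 0.0594
grip_force: 40.0
```

Emit:
send_rows:
  deltas: [-0.05,-0.65,0,0,-0.05,-0.65,0,0,-0.05,-0.65,0,0,-0.05,-0.65,0,0,-0.05,-0.65,0,0]

```text
time: 11.42
tool_pos: [0.4984, 0.0343, 0.5045]
ee_rot: [[-0.999, -0.05, -0.0], [-0.05, 0.999, -0.0], [0.0, -0.0, -1.0]]
force: [-0.5, 0.3, -3.4]
grip_width: 0.0596
grip_force: 40.0
```

Emit:
send_rows:
  deltas: [-0.05,-0.65,0,0.002,-0.05,-0.65,0,0.002,-0.05,-0.65,0,0.002,-0.05,-0.65,-0.1,0.002,-0.05,-0.65,-0.1,0.002]

```text
time: 11.83
tool_pos: [0.4883, -0.0956, 0.4967]
ee_rot: [[-0.994, -0.113, 0.0], [-0.113, 0.994, -0.0], [-0.0, -0.0, -1.0]]
force: [-0.0, -0.4, -3.0]
grip_width: 0.0596
grip_force: 40.0
```

Emit:
send_rows:
  deltas: [-0.05,-0.65,-0.2,0.002,-0.05,-0.65,-0.2,0.002,-0.05,-0.65,-0.2,0.002,-0.05,-0.65,-0.2,0.002,-0.03,-0.5,-0.2,0.002]

```text
time: 12.25
tool_pos: [0.4789, -0.2202, 0.4561]
ee_rot: [[-0.985, -0.175, -0.001], [-0.175, 0.985, -0.001], [0.001, -0.001, -1.0]]
force: [0.9, -0.6, -3.2]
grip_width: 0.0599
grip_force: 40.0
```

Emit:
send_rows:
  deltas: [0,-0.4,-0.2,0,0,0,-0.2,0,0,0,-0.2,0,0,0,0,0,0,0,0,0]

```text
time: 12.67
tool_pos: [0.4798, -0.2333, 0.4323]
ee_rot: [[-0.984, -0.176, -0.001], [-0.176, 0.984, 0.001], [0.001, 0.001, -1.0]]
force: [0.5, 0.4, -3.0]
grip_width: 0.0598
grip_force: 40.0
```

```bash
python3 -c "
from h import *
t=cap('top');s=cap('side')
cv2.imwrite('pics/x.png',cv2.resize(np.hstack([s[0][120:440,130:500],t[0][130:450,170:540]])[:,:,::-1],None,fx=1.07,fy=1.07))
q=sensors.read_state();print(q['tool_pos'],q['force'])
"
```

```text
[ 0.48007574 -0.23329972  0.43325288] [ 0.20980888 -0.24588334 -2.85465427]
```

View pics/x.png

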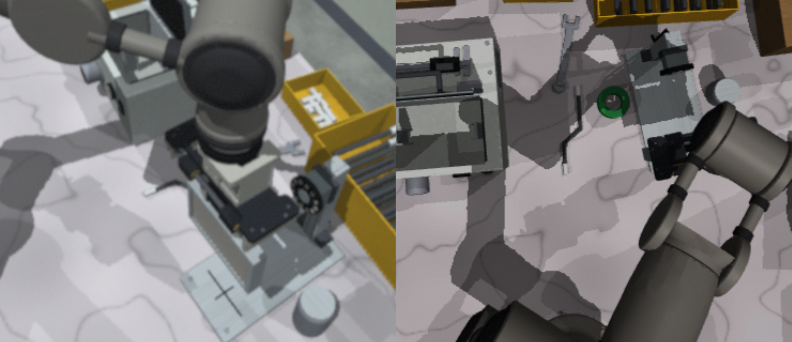

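The cassette hangs upright between the cross mark and the lens, and nothing else has been disturbed. It needs 17 mm more in -y and 5 mm down.

Emit:
send_rows:
  deltas: [0,-0.15,-0.05,0,0,-0.15,-0.05,0,0,-0.13,-0.03,0,0,0,0,0,0,0,0,0]

```text
time: 13.18
tool_pos: [0.4799, -0.2517, 0.4272]
ee_rot: [[-0.985, -0.174, -0.0], [-0.174, 0.985, 0.0], [0.0, 0.0, -1.0]]
force: [0.1, 0.1, -4.0]
grip_width: 0.0596
grip_force: 40.0
```

Emit:
send_rows:
  deltas: [0,0,0,0,0,0,0,0,0,0,0,0,0,0,0,0,0,0,0,0]

```text
time: 13.6
tool_pos: [0.48, -0.2511, 0.4275]
ee_rot: [[-0.985, -0.175, 0.0], [-0.175, 0.985, 0.0], [-0.0, 0.0, -1.0]]
force: [0.3, 0.6, -3.1]
grip_width: 0.0596
grip_force: 40.0
```

```bash
python3 -c "
from h import *
s=cap('side')
I=s[0][200:440,280:520].copy();I=cv2.resize(I,None,fx=2.5,fy=2.5,interpolation=2)
q=sensors.read_state();p=q['tool_pos'];y=q['ee_rot'][:,1] if hasattr(q['ee_rot'],'shape') else np.array(q['ee_rot'])[:,1];x=np.array([y[1],-y[0],0])
P=[np.r_[p[:2],p[2]-.237]+a*.012*x+b*.08*y+np.r_[0,0,c*.05] for a in(-1,1) for b in(-1,1) for c in(-1,1)]
for u in (proj(s,P)-[280,200])*2.5: cv2.circle(I,tuple(int(v) for v in u),3,(255,0,0),-1)
cv2.imwrite('pics/y.png',I[:,:,::-1]);print(p,q['joint_vel'])
"
```

```text
[ 0.47998381 -0.25112944  0.42747739] [-0.02339344  0.20587491  0.03851872 -0.01717289 -0.00328154  0.1047678 ]
```

View pics/y.png

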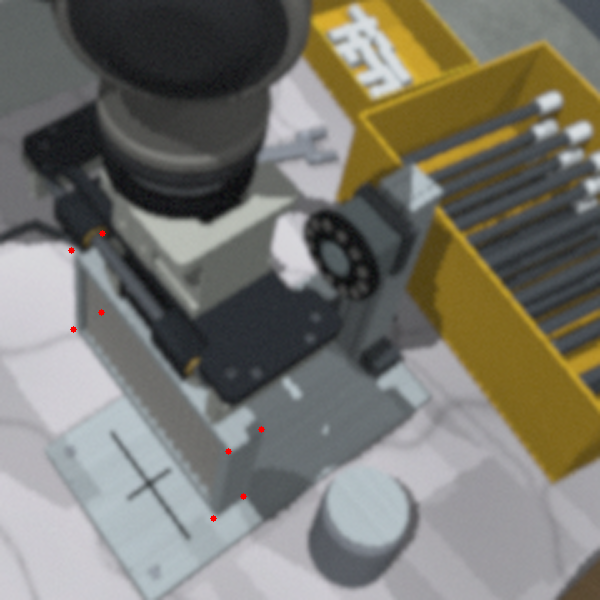

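The cassette corners fall within a few pixels of the prediction ((228,451), (213,518), (72,250)). It is upright, centred and clear, so I hand in.

```bash
python3 -c "
from rig import order
print(order.sign_off())"
```

```text
the job is handed in; nothing more can be done
None
```

I raised the flap and left it standing upright, drew the cassette out, and handed the job in still holding it upright and square to the lens. By my measurements it is centred about 15 cm in front of the lens; the hand-in returned no verdict.

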